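# Press a spindle bush home in its bearing housing

### The job

The carousel drive housing needs its new foot bush, the wider of the two brass bushes standing on the bench. Stand it in the housing's bore, closed end down, and let go of it; then take the driver from its stand and press the bush straight in, slowly, until you feel it come up firmly on the shoulder, and stop there without ramming it. Put the driver back upright in its stand, and leave everything else where it is.

Things in the scene. Friction and masses are not known exactly. Their poses are not given: they have to be found in the camera images.
- bush: The new bush, the wider of the two: a plain brass cup standing on its closed end, open end up. 45 mm outside diameter, 60 mm long; the open bore is 30 mm wide and 34 mm deep (floor 26 mm above the foot); small chamfers at foot and rim. Loose, about 0.16 kg. Origin: centre of its foot; z points along its axis to the open end.
- small_bush: Another brass bush for a different machine, also open end up, 35 mm outside diameter, 60 mm long. Not used; it stays where it stands (moved under 25 mm). Loose. Origin: centre of its foot, z up.
- housing: Aluminium bearing housing, fixed to the bench: upright barrel, 75 mm outside diameter, top face 70 mm above the bench, on a screwed foot with four lugs (reaching 83 mm from the axis, at most 24 mm high). Vertical bore, open at the top: the mouth tapers from 57 to 48 mm in 6 mm, then a 48 mm slip bore (1.5 mm play round the bush). Origin: on the bore axis at bench height; z up.
- shoulder (a point): The shoulder, bottom of the bore, on its axis 10 mm above the bench, 60 mm below the top face: the foot of a bush pressed home lies here. It is a washer on a stiff spring, giving 1 mm per 22 N, then solid. Pressing takes about 8 to 15 N to enter the strips, then 6 to 11 N; at the shoulder the force climbs steeply. 20 N shows it is home; the bush bears at most 60 N. The strips hold it.
- mouth (a point): Centre of the bore's mouth, level with the housing's top face, 70 mm above the bench. In the lower half of the bore six spring steel strips (a tolerance ring) are narrower than the bush: set in by its own weight it goes about 37 mm deep and rests on them, its rim about 23 mm above this point. Pressed home, the rim is flush with this point.
- driver: Pressing tool standing upright in its stand, about 0.18 kg, loose: steel disc 42 mm wide, 12 mm thick; round handle 28 mm wide rising 70 mm above the disc; under the disc a pilot nose 23.6 mm wide, 16 mm long, tapering to 14 mm at its end, that enters the bush's bore while the disc bears on its rim. Origin: centre of the disc's underside (pressing face); z up along the handle.
- driver_stand: Low round black stand for the driver, fixed to the bench: 88 mm foot, top face 68 mm wide and 26 mm above the bench, with a 34 mm hole in the middle, 20 mm deep, for the driver's nose; the disc rests on the top face. Origin: centre of its underside on the bench, z up.
- stand_top (a point): Centre of the stand's top face, 26 mm above the bench: where the driver's origin lies when it is in the stand.
- vial_a: Small brown screw-cap vial, 22 mm in diameter, 47 mm high, a bystander (loose). Origin: centre of its underside.
- vial_b: A second brown screw-cap vial of the same size with a lighter cap, a bystander (loose). Origin: centre of its underside.
- timer: Small white bench timer, 61 x 63 x 19 mm, lying flat, a bystander (loose). Origin: centre of its underside.
Not all that is in view belongs to the job. Leave any black look-alike of the bush alone.

How it is judged:
On the way, in this order (a step that is already met when the one before it is completed fails the run):
1. the bush stands in the bore, foot down, started but not yet pressed in, and has been let go (horizontal distance between bush and shoulder below 0.004 m and angle between bush's own z axis and vertical below 0.15 rad and z of bush in the frame of shoulder between 0.004 and 0.03 m and contact force between the fingers and bush below 0.5 N), for 0.2 s.
2. the driver, bearing on the bush, has brought it onto the shoulder (z of bush in the frame of shoulder below 0.001 m and contact force between driver and bush above 4 N), for 0.04 s.
At the end, for the whole second after the job is handed in: The wide bush sits square on the shoulder (foot within 2 mm of it, 3 mm of the axis, 0.06 rad of upright), rim flush; the driver stands in its stand, disc down on the top face (within 3 mm in height, 9 mm sideways, 0.08 rad of upright); both released and at rest (z of bush in the frame of shoulder between -0.003 and 0.002 m and horizontal distance between bush and shoulder below 0.003 m and angle between bush's own z axis and vertical below 0.06 rad and horizontal distance between driver and stand_top below 0.009 m and z of driver in the frame of stand_top between -0.003 and 0.003 m and angle between driver's own z axis and vertical below 0.08 rad and linear speed of each of driver, bush below 0.02 m/s); the robot touches nothing.
It fails at once if the bush is rammed: the driver bears on it with more than 60 N (contact force between driver and bush above 60 N).
It fails at once if a bystander (small bush, vials, timer) is moved by more than 25 mm (distance of any of small_bush, vial_a, vial_b, timer from where it was at the start of the episode above 0.025 m).
It also fails if it takes over 54 s, if anything falls off the work surface, if the arm or the gripper's body presses on something with over 40 N, if the wrist force passes 120 N, or if a joint passes its speed limit or range.

### The arm

A 7-joint arm with a two-finger parallel gripper is mounted at the origin on a cart in front of the work surface, level with it; the furniture and walls round the work are solid. World frame = base frame: x ahead of the robot, y to its left, z up, the work surface at z = 0. Lengths are in m, angles in rad, forces in N, time in s.
With the tool pointing down it reaches from about 0.425 to 1.025 m from the base axis. Payload 9.4 kg.
Tool frame: the origin (TCP) lies at the very end of the fingers, on their centre line; the grasp point (between the pads) lies 19 mm behind it; z points along the fingers, y is the line along which they close (so a half turn about z gives the same grasp; the last joint's range is limited). The gripper opens to 93 mm and grips with 3 to 60 N. Pads are 15 mm wide; open, the fingers measure 128 mm over their backs; the gripper's body (75 mm by 188 mm) begins 65 mm behind the grasp point.
Start: joints at [1.182, 0.599, -0.003, 1.599, 0.002, 0.943, -0.08], TCP at [0.222, -0.69, 0.219] pointing down, gripper open.
Joint ranges: [-2.57, 2.57], [-0.35, 1.97], [-1.29, 1.29], [0.11, 2.56], [-1.05, 4.19], [0.11, 1.86], [-2.63, 2.63]. Speed limits (rad/s): [2.22, 2.22, 3.01, 3.01, 3.14, 3.14, 3.14].

### API

Orientations are given as a unit quaternion [w, x, y, z].
In Python, from workcell import get_state, imaging, ticket gives the robot as it stands.
- The arm moves only by the tool move_arm, never from a script. Its argument "motion" is a list of rows, each an object with "slide": the shift along the tool's x, y, z in m, a list of three; "rotation": the turn, a rotation vector about the tool's x, y, z in rad, a list of three. In form: [{"slide": [tx, ty, tz], "rotation": [rx, ry, rz]}, ...]. A call has 1 to 12 rows; each row shifts and turns the commanded pose from where the row before left it, along the tool's axes as they then stand; what a row does not reach is not made up. A row lasts 1/12 s, in which the tool goes at most 41.7 mm and 7.16 degrees, less where a joint would pass 70% of its speed; a pose out of reach is approached as far as the arm can. A call is refused whole if a number of a shift passes 0.0417 or a number of a turn 0.125, either way. A call with a gripper value outside its range is refused whole. "grip" is the opening, from 0 (shut) to 1 (fully open), set as the call begins (left out, the last holds). The fingers move at their own pace and stop on an object; "grip_force" is the grip in N (left out, the last holds). Time passes only in rows, so rows that do not move let the fingers close. It gives the time, the measured TCP pose, the force, the opening and the grip force at its end, in the units of the state.
- get_state(): the state, without advancing time (a new reading comes with each control period).
- imaging.get_image(name): name is "scene" or "top"; returns a dict with "color" (480x640x3 uint8, red, green, blue), "depth" (480x640 float32, m along the optical axis (not along the pixel's ray), 0 where there is no reading), "intrinsics" (3x3 intrinsics, pixels), "R" (3x3) and "t" (3): a world point X has camera coordinates R X + t. Camera axes: x right, y down, z forward; pixel columns grow to the right and rows downward; lengths in m; the calibration is good to about 2 mm. A picture is of the moment at which its call begins.
- ticket.job_done(): hands the job in; it is judged then, once.
The state is a dict: "time": time; "joints": joint angles; "joint_velocities": joint speeds; "joint_efforts": joint torques, N m; "eef_pos": TCP position; "eef_rot": TCP orientation; "contact_force": force on the tool from outside, world axes, zero at the start; "torque": the same for the moment, N m; "finger_gap": finger opening in m; "grasp_force": force on a finger pad.
Only numpy, scipy, OpenCV 4.12 (cv2) and the standard library are available. Lean on these libraries where they do the work, as an engineer would, in place of code of your own. Each camera call takes 0.05 s, during which the arm holds its last target. There are 200 camera calls.

## Working session

There is one attempt and no reset: what is moved stays moved. The work goes in short steps, Python scripts to look and compute and a tool call to move; the robot and the scene stay as the last step left them, time stands still between calls to the robot, and variables do not carry over. Pictures are saved under pics/ and viewed, at most 10 in all, crops included, and the job is handed in when it is done.

Besides the shell and the picture viewer there is one more tool, called after "Request:" in YAML: its name, and indented under it one key for each argument. move_arm: Moves the arm, as the interface text tells. Its arguments: {"type":"object","properties":{"motion":{"type":"array","items":{"type":"object","properties":{"slide":{"type":"array","items":{"type":"number"}},"rotation":{"type":"array","items":{"type":"number"}}}}},"grip":{"type":"number"},"grip_force":{"type":"number"}},"required":["motion"]}

```bash
mkdir -p pics; cat > h.py <<'E'
import numpy as np,cv2
from workcell import get_state,imaging,ticket
def shot(n):
    d=imaging.get_image(n);return d
def pt(d,u,v,z=None):
    K=np.array(d["intrinsics"]);R=np.array(d["R"]);t=np.array(d["t"])
    r=np.linalg.inv(K)@[u,v,1]
    if z is None: return R.T@(r*d["depth"][int(v),int(u)]-t)
    c=-R.T@t; w=R.T@r; return c+w*(z-c[2])/w[2]
E
python3 - <<'E'
from h import *
for n in("scene","top"):
    d=shot(n);cv2.imwrite(f"pics/{n}0.png",d["color"][:,:,::-1]);np.savez(f"{n}0.npz",**d)
    print(n,-np.array(d["R"]).T@d["t"],d["R"],d["intrinsics"])
s=get_state();print(s)
E
```

```text
scene [-0.32144999  0.51272009  0.53247513] [[-0.47085872 -0.88206484  0.01592755]
 [-0.38953974  0.19167519 -0.90084372]
 [ 0.79154966 -0.43037454 -0.43385124]] [[475.06193955   0.         326.46561518]
 [  0.         475.06193955 247.02412526]
 [  0.           0.           1.        ]]
top [0.29913197 0.06141224 1.04097992] [[ 0.00717468 -0.99986264 -0.01494077]
 [-0.98048793 -0.00409885 -0.19653655]
 [ 0.19644831  0.01605933 -0.98038266]] [[477.56340614   0.         323.57935408]
 [  0.         477.56340614 238.88723235]
 [  0.           0.           1.        ]]
{'time': 0.1, 'joints': array([ 1.18232047,  0.60002616, -0.00251506,  1.60003517,  0.00180702,
        0.94292592, -0.07978283]), 'joint_velocities': array([ 1.10782776e-03, -2.20698122e-03,  3.63694433e-04, -2.18054769e-03,
       -1.49827434e-05, -1.11123448e-03,  1.02693278e-03]), 'joint_efforts': array([ 5.71666314e-03, -7.66557384e+01,  1.50251672e+00, -2.52937227e+01,
       -5.23336697e-02,  1.36010637e-02,  8.30577676e-06]), 'eef_pos': array([ 0.22222697, -0.68964297,  0.2178657 ]), 'eef_rot': array([-6.72186288e-04,  9.87869445e-01,  1.55285141e-01, -1.82384805e-04]), 'contact_force': array([-0.36232658, -0.09196388, -0.12163858]), 'torque': array([0.04253391, 0.02025368, 0.01335227]), 'grasp_force': 0.0, 'finger_gap': 0.09316406054476419}
```

View pics/scene0.png

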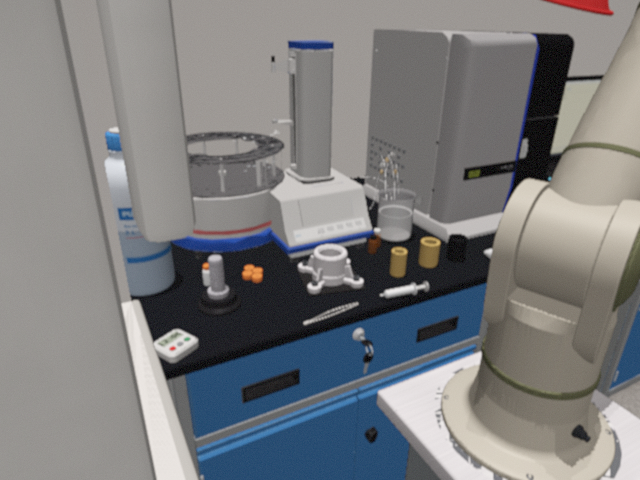

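View pics/top0.png

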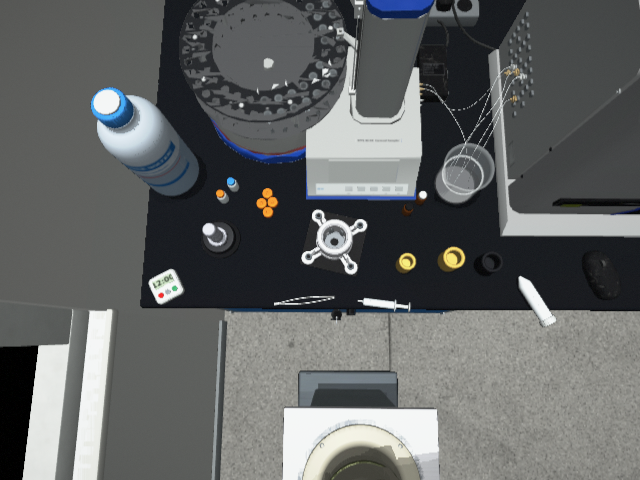

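The top view shows the housing at about (335,239), the small bush at (406,262), the wide bush at (454,258), the black look-alike at (490,263) and the driver at (210,230) on its stand at (219,237). I'll take an enlarged crop to measure from.

```bash
python3 - <<'E'
import cv2,numpy as np
d=np.load("top0.npz");c=d["color"][:,:,::-1]
f=lambda u,v,w,h,s:cv2.resize(c[v:v+h,u:u+w],None,fx=s,fy=s,interpolation=cv2.INTER_CUBIC)
a=np.hstack([f(295,200,80,80,5),f(425,230,80,80,5)[:400]])
b=np.hstack([f(180,200,80,40,5),f(180,240,80,40,5)])
cv2.imwrite("pics/crop.png",np.vstack([a,b]))
from h import pt
z=d["depth"]
for n,u,v in(("bushrim",454,248),("floor",454,258),("bench",430,275),("hrim",335,223),("drv",209,229)):
    print(n,pt(d,u,v).round(4))
# height-slab centroids
K=d["intrinsics"];R=d["R"];t=d["t"];V,U=np.mgrid[:480,:640]
P=((np.stack([(U-K[0,2])/K[0,0],(V-K[1,2])/K[1,1],np.ones_like(U)],-1)*z[...,None])-t)@R
for n,(u0,u1,v0,v1,lo,hi) in dict(bush=(432,476,235,282,.054,.066),small=(390,425,245,280,.054,.066),hous=(300,370,205,275,.064,.076),drv=(195,240,215,260,.1,.117),disc=(195,240,215,260,.032,.044),stand=(195,240,215,260,.022,.03)).items():
    q=P[v0:v1,u0:u1].reshape(-1,3);q=q[(q[:,2]>lo)&(q[:,2]<hi)]
    (cc,r)=cv2.minEnclosingCircle(q[:,:2].astype(np.float32));print(n,len(q),np.round(cc,4),round(r,4),q[:,2].mean().round(4), np.percentile(q,[2,98],axis=0).mean(0).round(4))
E
```

```text
bushrim [ 0.4771 -0.1931  0.0625]
floor [ 0.4621 -0.2019  0.0251]
bench [ 0.4284 -0.1545 -0.0005]
hrim [0.5287 0.0537 0.0654]
drv [0.506  0.3078 0.1049]
bush 212 [ 0.4599 -0.193 ] 0.0231 0.0584 [ 0.4594 -0.1925  0.0584]
small 136 [ 0.4504 -0.0964] 0.0179 0.0586 [ 0.4508 -0.0957  0.0586]
hous 540 [0.5008 0.0555] 0.0377 0.068 [0.5006 0.0558 0.0681]
drv 154 [0.5074 0.3096] 0.0147 0.1062 [0.5062 0.3088 0.1056]
disc 131 [0.5058 0.3089] 0.0212 0.0366 [0.5058 0.3075 0.0374]
stand 377 [0.5079 0.3081] 0.035 0.0252 [0.5073 0.3079 0.0256]
```

View pics/crop.png

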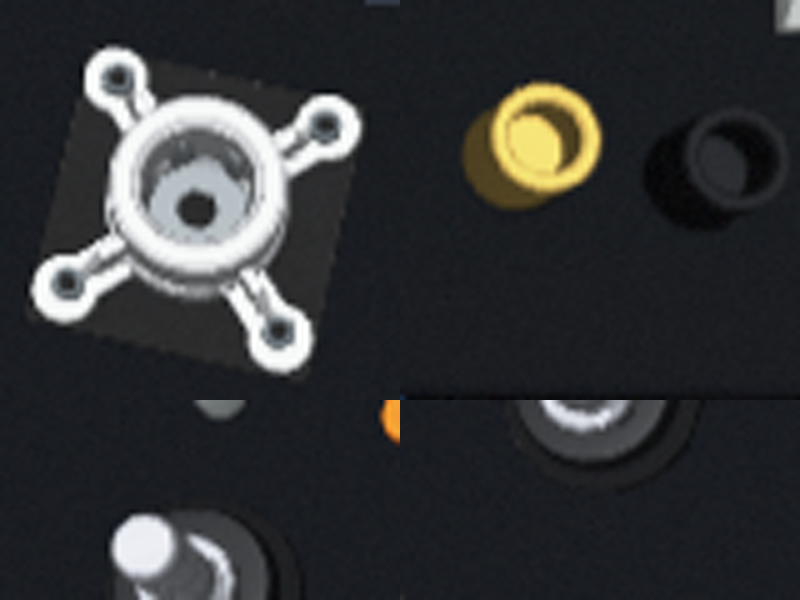

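The crop confirms the rim centres: bush at about (454,258) and housing at about (334.5,237.5). Before choosing the hand's yaw I'll check how tall the neighbours are.

```bash
python3 - <<'E'
from h import *
d=dict(np.load("top0.npz"));print("bush",pt(d,454.2,257.6,.06).round(4),"hous",pt(d,334.4,237.4,.07).round(4),"drvtop",pt(d,208.6,229,.108).round(4))
pts=[]
for n in("top","scene"):
    e=np.load(n+"0.npz");z=e["depth"];K=e["intrinsics"];V,U=np.mgrid[:480,:640]
    P=((np.stack([(U-K[0,2])/K[0,0],(V-K[1,2])/K[1,1],np.ones_like(U)],-1)*z[...,None])-e["t"])@e["R"]
    pts.append(P[z>0])
P=np.vstack(pts)
xs=np.arange(.34,.74,.04);ys=np.arange(.46,-.4,-.04)
print("      "+" ".join(f"{x:4.2f}" for x in xs))
for y in ys:
    print(f"{y:5.2f}",*[f"{int(1000*q[:,2].max()) if len(q:=P[(abs(P[:,0]-x)<.02)&(abs(P[:,1]-y)<.02)&(P[:,2]<.6)]) else -1:4d}" for x in xs])
E
```

```text
bush [ 0.4573 -0.1933  0.06  ] hous [0.4969 0.0549 0.07  ] drvtop [0.5054 0.3078 0.108 ]
      0.34 0.38 0.42 0.46 0.50 0.54 0.58 0.62 0.66 0.70
 0.46  444  453  461  468  477  484  495  501  509  516
 0.42    0   21   20    5    5    5  140  332  338  337
 0.38    2   21   19    4    3    4    5  278  332  325
 0.34    1    4    4   28  108   37    4    6    4    3
 0.30    1    4    4   27  110  105   49   49    4  246
 0.26    2    5    3   10   28   26    3   48    3  249
 0.22    0    4    5    4    4   13   16   15  247  248
 0.18    0    5    3    3    6    9   15   14  247  282
 0.14    0    6    4   23    8    4   50   50  245  249
 0.10    1    8    4   70   72   71   69  148  153  247
 0.06    2    5    7   72   72   72   70  147  154  246
 0.02    0   13   25   71   73   71   75  148  159  479
-0.02   16   21    4    5    7   24   72  149  160  483
-0.06   25   25   50   60    3    4   74  148  161  481
-0.10   23   22   61   62    3    3   74  146  154  155
-0.14    0    4    4    4    3    4   49  118    3    4
-0.18    1    3   60   62   59    3  120  120  135  144
-0.22    0    4   59   62   57    3  120  118  163  183
-0.26    1    4   61   62    4    3  119  119  161  180
-0.30    0    3   61   62   18  431  500  504  500  506
-0.34    0   31   31    4   21  495  505  504  507  507
-0.38   36   32   29    4   21  497  505   -1  506   -1
```

Request:
move_arm:
  motion:
    - {"slide":[0.027,-0.0286,0]}
    - {"slide":[0.027,-0.0286,0]}
    - {"slide":[0.027,-0.0286,0]}
    - {"slide":[0.027,-0.0286,0]}
    - {"slide":[0.027,-0.0286,0]}
    - {"slide":[0.027,-0.0286,0]}
    - {"slide":[0.027,-0.0286,0]}
    - {"slide":[0.027,-0.0286,0]}
    - {"slide":[0.027,-0.0286,0]}
    - {"slide":[0.027,-0.0286,0]}
    - {"slide":[0.027,-0.0286,0]}
    - {"slide":[0.027,-0.0286,0]}
  grip: 1

```text
$.motion[0]: bad value
```

Request:
move_arm:
  motion:
    - {"slide":[0.027,-0.0286,0]}
    - {"slide":[0.027,-0.0286,0]}
    - {"rotation":[0,0,-0.117]}
    - {"rotation":[0,0,-0.117]}
    - {"rotation":[0,0,-0.117]}
    - {"rotation":[0,0,-0.117]}
    - {"rotation":[0,0,-0.117]}
    - {"rotation":[0,0,-0.117]}
    - {"rotation":[0,0,-0.117]}
    - {"rotation":[0,0,-0.117]}
    - {"rotation":[0,0,-0.117]}
    - {"rotation":[0,0,-0.117]}

```text
$.motion[0]: bad value
```

Request:
move_arm:
  motion:
    - {"rotation":[0,0,-0.117]}
    - {"rotation":[0,0,-0.117]}
    - {"rotation":[0,0,-0.117]}
    - {"rotation":[0,0,-0.117]}
    - {"rotation":[0,0,-0.117]}
    - {"rotation":[0,0,-0.117]}
    - {"rotation":[0,0,0]}
    - {"rotation":[0,0,0]}

```text
$.motion[0]: bad value
```

Each row needs both keys, "slide" and "rotation".

Request:
move_arm:
  motion:
    - {"slide":[0.027,-0.0286,0],"rotation":[0,0,0]}
    - {"slide":[0.027,-0.0286,0],"rotation":[0,0,0]}
    - {"slide":[0.027,-0.0286,0],"rotation":[0,0,0]}
    - {"slide":[0.027,-0.0286,0],"rotation":[0,0,0]}
    - {"slide":[0.027,-0.0286,0],"rotation":[0,0,0]}
    - {"slide":[0.027,-0.0286,0],"rotation":[0,0,0]}
    - {"slide":[0.027,-0.0286,0],"rotation":[0,0,0]}
    - {"slide":[0.027,-0.0286,0],"rotation":[0,0,0]}
    - {"slide":[0.027,-0.0286,0],"rotation":[0,0,0]}
    - {"slide":[0.027,-0.0286,0],"rotation":[0,0,0]}
    - {"slide":[0.027,-0.0286,0],"rotation":[0,0,0]}
    - {"slide":[0.027,-0.0286,0],"rotation":[0,0,0]}
  grip: 1

```text
time: 1.1
eef_pos: [0.4258, -0.2622, 0.2185]
eef_rot: [-0.0, 0.988, 0.155, -0.0]
contact_force: [1.1, -0.1, -0.2]
finger_gap: 0.0932
grasp_force: 0.0
```

Request:
move_arm:
  motion:
    - {"slide":[0.027,-0.0286,0],"rotation":[0,0,0]}
    - {"slide":[0.027,-0.0286,0],"rotation":[0,0,0]}
    - {"slide":[0,0,0],"rotation":[0,0,-0.117]}
    - {"slide":[0,0,0],"rotation":[0,0,-0.117]}
    - {"slide":[0,0,0],"rotation":[0,0,-0.117]}
    - {"slide":[0,0,0],"rotation":[0,0,-0.117]}
    - {"slide":[0,0,0],"rotation":[0,0,-0.117]}
    - {"slide":[0,0,0],"rotation":[0,0,-0.117]}
    - {"slide":[0,0,0],"rotation":[0,0,-0.117]}
    - {"slide":[0,0,0],"rotation":[0,0,-0.117]}
    - {"slide":[0,0,0],"rotation":[0,0,-0.117]}
    - {"slide":[0,0,0],"rotation":[0,0,-0.117]}

```text
time: 2.1
eef_pos: [0.4591, -0.193, 0.2184]
eef_rot: [-0.0, 0.736, 0.677, -0.0]
contact_force: [-0.6, 0.1, 0.4]
finger_gap: 0.0927
grasp_force: 0.0
```

Request:
move_arm:
  motion:
    - {"slide":[0,0,0],"rotation":[0,0,-0.117]}
    - {"slide":[0,0,0],"rotation":[0,0,-0.117]}
    - {"slide":[0,0,0],"rotation":[0,0,-0.117]}
    - {"slide":[0,0,0],"rotation":[0,0,-0.117]}
    - {"slide":[0,0,0],"rotation":[0,0,-0.117]}
    - {"slide":[0,0,0],"rotation":[0,0,-0.117]}
    - {"slide":[0,0,0],"rotation":[0,0,0]}
    - {"slide":[0,0,0],"rotation":[0,0,0]}

```text
time: 2.77
eef_pos: [0.4591, -0.1931, 0.2184]
eef_rot: [-0.0, 0.463, 0.887, 0.0]
contact_force: [-0.5, 0.5, -0.1]
finger_gap: 0.0932
grasp_force: 0.0
```

Request:
move_arm:
  motion:
    - {"slide":[0,0,0.03],"rotation":[0,0,0]}
    - {"slide":[0,0,0.03],"rotation":[0,0,0]}
    - {"slide":[0,0,0.03],"rotation":[0,0,0]}
    - {"slide":[0,0,0.03],"rotation":[0,0,0]}
    - {"slide":[0,0,0.025],"rotation":[0,0,0]}
    - {"slide":[0,0,0.02],"rotation":[0,0,0]}
    - {"slide":[0,0,0.012],"rotation":[0,0,0]}
    - {"slide":[0,0,0.005],"rotation":[0,0,0]}
    - {"slide":[0,0,0],"rotation":[0,0,0]}
    - {"slide":[0,0,0],"rotation":[0,0,0]}

```text
time: 3.6
eef_pos: [0.4595, -0.1929, 0.0369]
eef_rot: [0.0, 0.461, 0.887, -0.0]
contact_force: [1.0, 0.6, 0.2]
finger_gap: 0.0931
grasp_force: 0.0
```

```bash
python3 - <<'E'
from h import *
d=shot("top");e=shot("scene");f=lambda c,u,v:cv2.resize(c["color"][v:v+75,u:u+100,::-1],None,fx=4,fy=4,interpolation=cv2.INTER_CUBIC)
cv2.imwrite("pics/g1.png",np.hstack([f(d,405,220),f(e,380,215)]))
E
```

```text
(no output)
```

View pics/g1.png

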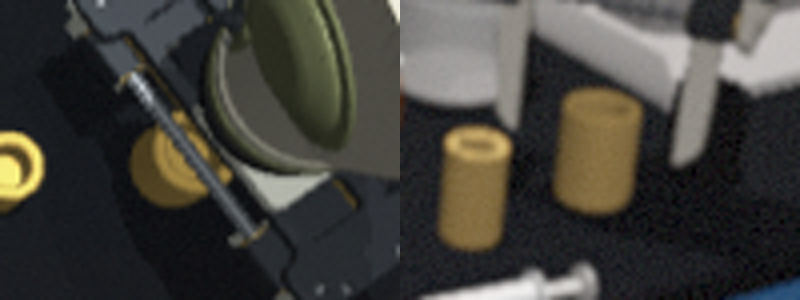

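The wide bush, at (598,150) in the right half, stands between the open fingers with the small bush clear of them. I'll close and lift.

Request:
move_arm:
  motion:
    - {"slide":[0,0,0],"rotation":[0,0,0]}
    - {"slide":[0,0,0],"rotation":[0,0,0]}
    - {"slide":[0,0,0],"rotation":[0,0,0]}
    - {"slide":[0,0,0],"rotation":[0,0,0]}
    - {"slide":[0,0,0],"rotation":[0,0,0]}
    - {"slide":[0,0,0],"rotation":[0,0,0]}
    - {"slide":[0,0,0],"rotation":[0,0,0]}
    - {"slide":[0,0,0],"rotation":[0,0,0]}
  grip: 0
  grip_force: 20

```text
time: 4.37
eef_pos: [0.4593, -0.193, 0.0366]
eef_rot: [-0.0, 0.461, 0.887, -0.0]
contact_force: [-0.3, 0.3, -0.8]
finger_gap: 0.0446
grasp_force: 18.8
```

Request:
move_arm:
  motion:
    - {"slide":[0,0,-0.01],"rotation":[0,0,0]}
    - {"slide":[0,0,-0.02],"rotation":[0,0,0]}
    - {"slide":[0,0,-0.025],"rotation":[0,0,0]}
    - {"slide":[0,0,-0.025],"rotation":[0,0,0]}
    - {"slide":[0,0,-0.02],"rotation":[0,0,0]}
    - {"slide":[0,0,-0.01],"rotation":[0,0,0]}
    - {"slide":[0,0,0],"rotation":[0,0,0]}

```text
time: 4.95
eef_pos: [0.4601, -0.1935, 0.1482]
eef_rot: [0.002, 0.461, 0.887, 0.0]
contact_force: [0.5, 0.3, -2.2]
finger_gap: 0.0441
grasp_force: 20.0
```

Request:
move_arm:
  motion:
    - {"slide":[0.009,0.009,0],"rotation":[0,0,0]}
    - {"slide":[0.018,0.017,0],"rotation":[0,0,0]}
    - {"slide":[0.02,0.019,0],"rotation":[0,0,0]}
    - {"slide":[0.02,0.019,0],"rotation":[0,0,0]}
    - {"slide":[0.02,0.019,0],"rotation":[0,0,0]}
    - {"slide":[0.02,0.019,0],"rotation":[0,0,0]}
    - {"slide":[0.02,0.019,0],"rotation":[0,0,0]}
    - {"slide":[0.02,0.019,0],"rotation":[0,0,0]}
    - {"slide":[0.018,0.017,0],"rotation":[0,0,0]}
    - {"slide":[0.012,0.012,0],"rotation":[0,0,0]}
    - {"slide":[0.0045,0.005,0],"rotation":[0,0,0]}
    - {"slide":[0,0,0],"rotation":[0,0,0]}

```text
time: 5.95
eef_pos: [0.497, 0.0571, 0.1455]
eef_rot: [-0.001, 0.46, 0.888, -0.0]
contact_force: [-0.7, -0.5, -2.0]
finger_gap: 0.0443
grasp_force: 20.0
```

```bash
python3 - <<'E'
from h import *
d=shot("top");e=shot("scene");f=lambda c,u,v:cv2.resize(c["color"][v:v+120,u:u+100,::-1],None,fx=4,fy=4,interpolation=cv2.INTER_CUBIC)
cv2.imwrite("pics/g2.png",np.hstack([f(d,285,180),f(e,280,180)]))
print(get_state()["eef_pos"])
E
```

```text
[0.49661683 0.05451748 0.14573894]
```

View pics/g2.png

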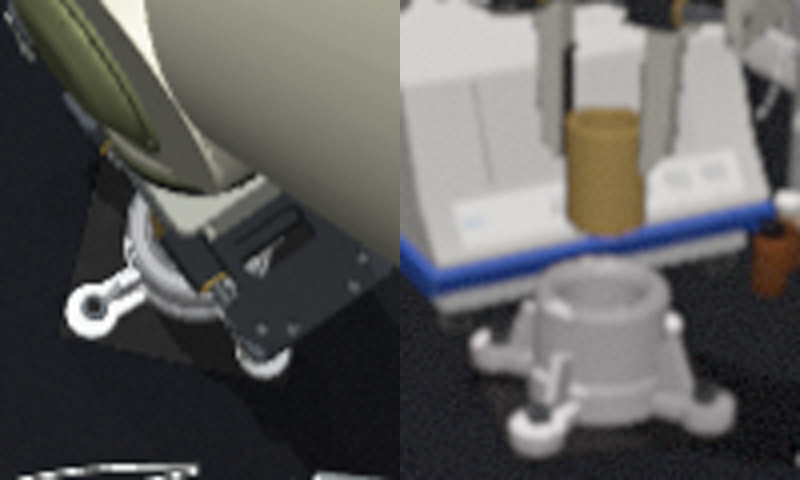

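The scene crop shows the bush hanging upright: rim at (605,115), foot at (605,225), above the housing mouth at (602,287). I'll check these against projections of my estimates.

```bash
python3 - <<'E'
from h import *
for n in("top","scene"):
    e=dict(np.load(n+"0.npz"))
    if n=="scene": print("hous from scene",pt(e,330.5,251.5,.07), "bush axis rim px->",pt(e,331.2,180+117/4,.1685),"bush start px (429.5,242)",pt(e,429.5,242,.06))
    for x in [(.499,.055,.07),(.4966,.0545,.1697),(.459,-.193,.06)]:
        c=e["intrinsics"]@(e["R"]@x+e["t"]);print(n,x,(c[:2]/c[2]).round(1))
e=dict(np.load("scene0.npz"));c=e["color"][:,:,::-1]
cv2.imwrite("pics/s0c.png",np.hstack([cv2.resize(c[235:300,290:370],None,fx=5,fy=5,interpolation=2),cv2.resize(c[225:290,385:465],None,fx=5,fy=5,interpolation=2)]))
E
```

```text
top (0.499, 0.055, 0.07) [334.4 236.4]
top (0.4966, 0.0545, 0.1697) [335.  226.9]
top (0.459, -0.193, 0.06) [454.  256.8]
hous from scene [0.49836591 0.05667062 0.07      ] bush axis rim px-> [0.50070083 0.05591401 0.1685    ] bush start px (429.5,242) [ 0.45713659 -0.18746611  0.06      ]
scene (0.499, 0.055, 0.07) [331.  251.2]
scene (0.4966, 0.0545, 0.1697) [332.7 209.2]
scene (0.459, -0.193, 0.06) [430.8 241.3]
```

View pics/s0c.png

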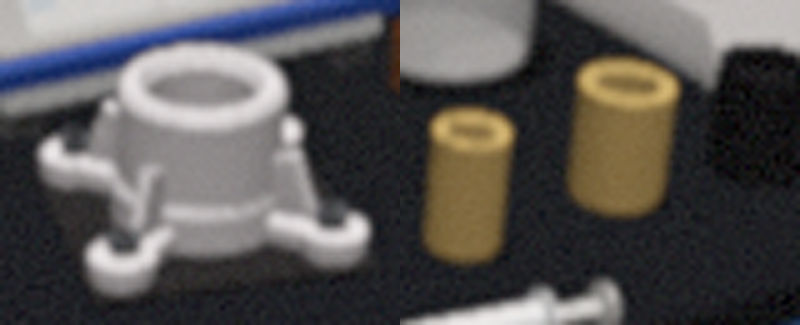

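Request:
move_arm:
  motion:
    - {"slide":[0.0003,0.0014,0.01],"rotation":[0,0,0]}
    - {"slide":[0,0,0.01],"rotation":[0,0,0]}
    - {"slide":[0,0,0.008],"rotation":[0,0,0]}
    - {"slide":[0,0,0.006],"rotation":[0,0,0]}
    - {"slide":[0,0,0.005],"rotation":[0,0,0]}
    - {"slide":[0,0,0.004],"rotation":[0,0,0]}
    - {"slide":[0,0,0.003],"rotation":[0,0,0]}
    - {"slide":[0,0,0],"rotation":[0,0,0]}
    - {"slide":[0,0,0],"rotation":[0,0,0]}

```text
time: 6.8
eef_pos: [0.4982, 0.0567, 0.1006]
eef_rot: [-0.0, 0.461, 0.888, -0.0]
contact_force: [-0.7, -0.1, -1.4]
finger_gap: 0.0445
grasp_force: 20.0
```

Request:
move_arm:
  motion:
    - {"slide":[0,0,0.002],"rotation":[0,0,0]}
    - {"slide":[0,0,0.002],"rotation":[0,0,0]}
    - {"slide":[0,0,0.002],"rotation":[0,0,0]}
    - {"slide":[0,0,0.002],"rotation":[0,0,0]}
    - {"slide":[0,0,0],"rotation":[0,0,0]}
    - {"slide":[0,0,0],"rotation":[0,0,0]}

```text
time: 7.3
eef_pos: [0.4986, 0.0567, 0.0925]
eef_rot: [0.0, 0.461, 0.887, 0.0]
contact_force: [3.4, -0.3, -3.2]
finger_gap: 0.0441
grasp_force: 20.0
```

Request:
move_arm:
  motion:
    - {"slide":[-0.0006,0.0008,0],"rotation":[0,0,0]}
    - {"slide":[0,0,0.002],"rotation":[0,0,0]}
    - {"slide":[0,0,0.002],"rotation":[0,0,0]}
    - {"slide":[0,0,0.002],"rotation":[0,0,0]}
    - {"slide":[0,0,0.002],"rotation":[0,0,0]}
    - {"slide":[0,0,0],"rotation":[0,0,0]}
    - {"slide":[0,0,0],"rotation":[0,0,0]}

```text
time: 7.88
eef_pos: [0.4991, 0.0566, 0.0843]
eef_rot: [-0.0, 0.461, 0.888, -0.0]
contact_force: [1.3, -1.7, -2.8]
finger_gap: 0.0442
grasp_force: 20.0
```

Request:
move_arm:
  motion:
    - {"slide":[-0.0006,0.0001,0.002],"rotation":[0,0,0]}
    - {"slide":[0,0,0.002],"rotation":[0,0,0]}
    - {"slide":[0,0,0.002],"rotation":[0,0,0]}
    - {"slide":[0,0,0.002],"rotation":[0,0,0]}
    - {"slide":[0,0,0],"rotation":[0,0,0]}
    - {"slide":[0,0,0],"rotation":[0,0,0]}

```text
time: 8.38
eef_pos: [0.4994, 0.0562, 0.0764]
eef_rot: [-0.0, 0.461, 0.888, -0.0]
contact_force: [0.5, -0.1, -1.9]
finger_gap: 0.0441
grasp_force: 20.0
```

Request:
move_arm:
  motion:
    - {"slide":[0,0,0.0015],"rotation":[0,0,0]}
    - {"slide":[0,0,0.0015],"rotation":[0,0,0]}
    - {"slide":[0,0,0],"rotation":[0,0,0]}
    - {"slide":[0,0,0],"rotation":[0,0,0]}

```text
time: 8.72
eef_pos: [0.4997, 0.0561, 0.0736]
eef_rot: [0.0, 0.461, 0.887, -0.0]
contact_force: [0.1, -0.6, -0.6]
finger_gap: 0.0442
grasp_force: 20.0
```

Request:
move_arm:
  motion:
    - {"slide":[0,0,0],"rotation":[0,0,0]}
    - {"slide":[0,0,0],"rotation":[0,0,0]}
    - {"slide":[0,0,0],"rotation":[0,0,0]}
    - {"slide":[0,0,0],"rotation":[0,0,0]}
    - {"slide":[0,0,0],"rotation":[0,0,0]}
    - {"slide":[0,0,0],"rotation":[0,0,0]}
    - {"slide":[0,0,0],"rotation":[0,0,0]}
    - {"slide":[0,0,0],"rotation":[0,0,0]}
  grip: 1

```text
time: 9.38
eef_pos: [0.4996, 0.0562, 0.0736]
eef_rot: [-0.0, 0.461, 0.887, -0.0]
contact_force: [-0.5, 0.9, -0.1]
finger_gap: 0.0914
grasp_force: 0.0
```

Request:
move_arm:
  motion:
    - {"slide":[0,0,-0.01],"rotation":[0,0,0]}
    - {"slide":[0,0,-0.02],"rotation":[0,0,0]}
    - {"slide":[0,0,-0.03],"rotation":[0,0,0]}
    - {"slide":[0,0,-0.035],"rotation":[0,0,0]}
    - {"slide":[0,0,-0.03],"rotation":[0,0,0]}
    - {"slide":[0,0,-0.01],"rotation":[0,0,0]}

```text
time: 9.88
eef_pos: [0.5009, 0.0568, 0.2131]
eef_rot: [0.002, 0.461, 0.888, 0.002]
contact_force: [0.9, -0.6, 0.3]
finger_gap: 0.0931
grasp_force: 0.0
```

Request:
move_arm:
  motion:
    - {"slide":[0,0,0],"rotation":[0,0,0.1163]}
    - {"slide":[0,0,0],"rotation":[0,0,0.1163]}
    - {"slide":[0,0,0],"rotation":[0,0,0.1163]}
    - {"slide":[0,0,0],"rotation":[0,0,0.1163]}
    - {"slide":[0,0,0],"rotation":[0,0,0.1163]}
    - {"slide":[0,0,0],"rotation":[0,0,0.1163]}
    - {"slide":[0,0,0],"rotation":[0,0,0.1163]}
    - {"slide":[0,0,0],"rotation":[0,0,0.1163]}
    - {"slide":[0,0,0],"rotation":[0,0,0.1163]}

```text
time: 10.63
eef_pos: [0.4992, 0.0561, 0.2086]
eef_rot: [-0.0, 0.844, 0.536, -0.0]
contact_force: [-0.4, 0.7, 0.3]
finger_gap: 0.0929
grasp_force: 0.0
```

Request:
move_arm:
  motion:
    - {"slide":[0.012,-0.005,0],"rotation":[0,0,0]}
    - {"slide":[0.025,-0.011,0],"rotation":[0,0,0]}
    - {"slide":[0.028,-0.012,0],"rotation":[0,0,0]}
    - {"slide":[0.03,-0.013,0],"rotation":[0,0,0]}
    - {"slide":[0.03,-0.013,0],"rotation":[0,0,0]}
    - {"slide":[0.03,-0.013,0],"rotation":[0,0,0]}
    - {"slide":[0.028,-0.012,0],"rotation":[0,0,0]}
    - {"slide":[0.025,-0.011,0],"rotation":[0,0,0]}
    - {"slide":[0.018,-0.008,0],"rotation":[0,0,0]}
    - {"slide":[0.006,-0.0035,0],"rotation":[0,0,0]}
    - {"slide":[0,0,0],"rotation":[0,0,0]}

```text
time: 11.55
eef_pos: [0.5041, 0.311, 0.2084]
eef_rot: [-0.0, 0.842, 0.54, -0.0]
contact_force: [-0.5, 0.3, -0.2]
finger_gap: 0.0932
grasp_force: 0.0
```

```bash
python3 - <<'E'
from h import *
d=shot("top");e=shot("scene");f=lambda c,u,v:cv2.resize(c["color"][v:v+120,u:u+100,::-1],None,fx=4,fy=4,interpolation=cv2.INTER_CUBIC)
cv2.imwrite("pics/g3.png",np.hstack([f(d,285,180),f(e,280,180)]))
# bush rim in bore
q=[]
V,U=np.mgrid[:480,:640];K=d["intrinsics"];z=d["depth"]
P=((np.stack([(U-K[0,2])/K[0,0],(V-K[1,2])/K[1,1],np.ones_like(U)],-1)*z[...,None])-d["t"])@d["R"]
q=P[205:275,300:370].reshape(-1,3);q=q[(q[:,2]>.08)&(q[:,2]<.1)]
print(len(q),q.mean(0) if len(q) else 0, cv2.minEnclosingCircle(q[:,:2].astype(np.float32)) if len(q) else 0, np.percentile(q[:,2],[5,50,95]) if len(q) else 0)
print(get_state()["eef_pos"])
E
```

```text
230 [0.50046768 0.0556469  0.08808921] ((0.5009787082672119, 0.055193942040205), 0.022933602333068848) [0.08285296 0.08839345 0.09173903]
[0.50486095 0.30790818 0.20837968]
```

View pics/g3.png

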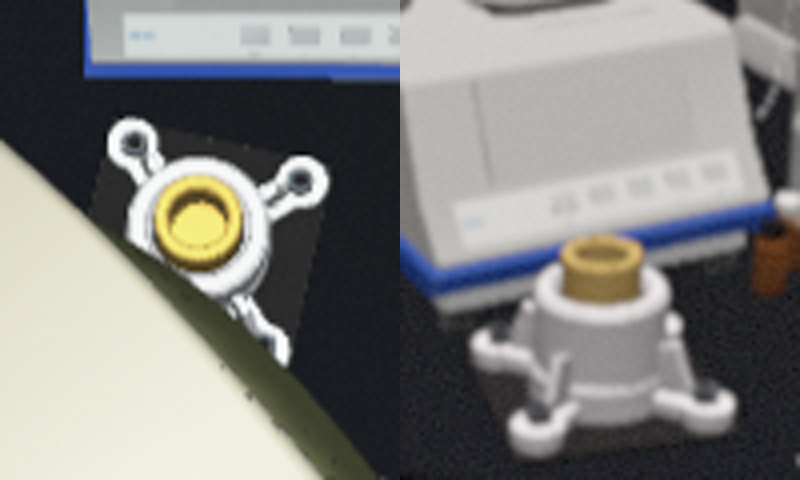

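Bush stands upright in the bore, rim about 22 mm above the mouth in both views. Next is the driver.

Request:
move_arm:
  motion:
    - {"slide":[0.0004,0.0009,0.02],"rotation":[0,0,0]}
    - {"slide":[0,0,0.028],"rotation":[0,0,0]}
    - {"slide":[0,0,0.028],"rotation":[0,0,0]}
    - {"slide":[0,0,0.026],"rotation":[0,0,0]}
    - {"slide":[0,0,0.024],"rotation":[0,0,0]}
    - {"slide":[0,0,0.016],"rotation":[0,0,0]}
    - {"slide":[0,0,0.008],"rotation":[0,0,0]}
    - {"slide":[0,0,0],"rotation":[0,0,0]}
    - {"slide":[0,0,0],"rotation":[0,0,0]}

```text
time: 12.4
eef_pos: [0.5063, 0.3083, 0.059]
eef_rot: [0.0, 0.843, 0.538, -0.0]
contact_force: [-0.7, -0.4, 0.6]
finger_gap: 0.0928
grasp_force: 0.0
```

Request:
move_arm:
  motion:
    - {"slide":[0,0,0],"rotation":[0,0,0]}
    - {"slide":[0,0,0],"rotation":[0,0,0]}
    - {"slide":[0,0,0],"rotation":[0,0,0]}
    - {"slide":[0,0,0],"rotation":[0,0,0]}
    - {"slide":[0,0,0],"rotation":[0,0,0]}
    - {"slide":[0,0,0],"rotation":[0,0,0]}
    - {"slide":[0,0,0],"rotation":[0,0,0]}
    - {"slide":[0,0,0],"rotation":[0,0,0]}
    - {"slide":[0,0,0],"rotation":[0,0,0]}
    - {"slide":[0,0,0],"rotation":[0,0,0]}
    - {"slide":[0,0,0],"rotation":[0,0,0]}
    - {"slide":[0,0,0],"rotation":[0,0,0]}
  grip: 0
  grip_force: 60

```text
time: 13.4
eef_pos: [0.506, 0.3093, 0.0585]
eef_rot: [0.0, 0.843, 0.538, -0.0]
contact_force: [0.1, 0.2, -0.7]
finger_gap: 0.0273
grasp_force: 60.0
```

Request:
move_arm:
  motion:
    - {"slide":[0,0,-0.008],"rotation":[0,0,0]}
    - {"slide":[0,0,-0.016],"rotation":[0,0,0]}
    - {"slide":[0,0,-0.023],"rotation":[0,0,0]}
    - {"slide":[0,0,-0.024],"rotation":[0,0,0]}
    - {"slide":[0,0,-0.022],"rotation":[0,0,0]}
    - {"slide":[0,0,-0.016],"rotation":[0,0,0]}
    - {"slide":[0,0,-0.006],"rotation":[0,0,0]}
    - {"slide":[0,0,0],"rotation":[0,0,0]}

```text
time: 14.07
eef_pos: [0.5065, 0.3096, 0.1753]
eef_rot: [-0.0, 0.843, 0.538, 0.001]
contact_force: [-0.1, -0.2, -1.3]
finger_gap: 0.0276
grasp_force: 60.0
```

Request:
move_arm:
  motion:
    - {"slide":[-0.012,0.005,0],"rotation":[0,0,0]}
    - {"slide":[-0.025,0.011,0],"rotation":[0,0,0]}
    - {"slide":[-0.028,0.012,0],"rotation":[0,0,0]}
    - {"slide":[-0.03,0.013,0],"rotation":[0,0,0]}
    - {"slide":[-0.03,0.013,0],"rotation":[0,0,0]}
    - {"slide":[-0.03,0.013,0],"rotation":[0,0,0]}
    - {"slide":[-0.028,0.012,0],"rotation":[0,0,0]}
    - {"slide":[-0.025,0.011,0],"rotation":[0,0,0]}
    - {"slide":[-0.018,0.008,0],"rotation":[0,0,0]}
    - {"slide":[-0.006,0.0035,0],"rotation":[0,0,0]}
    - {"slide":[0,0,0],"rotation":[0,0,0]}
    - {"slide":[0,0,0],"rotation":[0,0,0]}

```text
time: 15.07
eef_pos: [0.5002, 0.0564, 0.173]
eef_rot: [-0.0, 0.843, 0.538, -0.0]
contact_force: [0.7, 0.4, -1.6]
finger_gap: 0.0272
grasp_force: 60.0
```

```bash
python3 - <<'E'
from h import *
e=shot("scene");c=e["color"][150:290,280:380,::-1]
cv2.imwrite("pics/g4.png",cv2.resize(c,None,fx=4,fy=4,interpolation=cv2.INTER_CUBIC))
s=get_state();p=s["eef_pos"];print(p,s["torque"])
for x in [p+[0,0,-.0325],p+[0,0,-.0205],p+[0,0,.0495],np.array([.4995,.0562,.0925])]:
    k=e["intrinsics"]@(e["R"]@x+e["t"]);print(x.round(4),((k[:2]/k[2]-[280,150])*4).round(1))
E
```

```text
[0.50040983 0.05721747 0.17314955] [ 0.01020869 -0.0945682   0.02576812]
[0.5004 0.0572 0.1406] [201.9 286.3]
[0.5004 0.0572 0.1526] [202.3 265.4]
[0.5004 0.0572 0.2226] [205.  139.5]
[0.4995 0.0562 0.0925] [202.6 368. ]
```

View pics/g4.png

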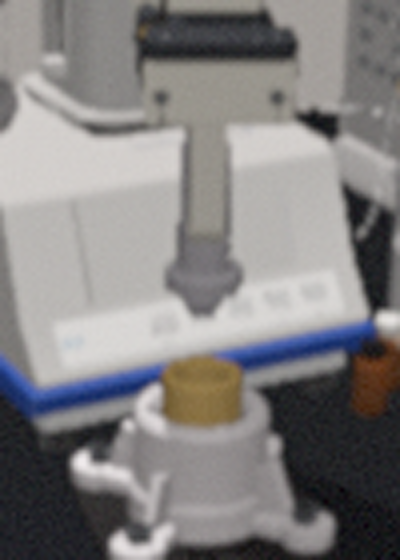

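The driver hangs upright, nose at (205,305), over the bush rim at (203,370). Lowering.

Request:
move_arm:
  motion:
    - {"slide":[-0.0007,-0.0004,0.008],"rotation":[0,0,0]}
    - {"slide":[0,0,0.01],"rotation":[0,0,0]}
    - {"slide":[0,0,0.008],"rotation":[0,0,0]}
    - {"slide":[0,0,0.006],"rotation":[0,0,0]}
    - {"slide":[0,0,0.004],"rotation":[0,0,0]}
    - {"slide":[0,0,0.003],"rotation":[0,0,0]}
    - {"slide":[0,0,0.002],"rotation":[0,0,0]}
    - {"slide":[0,0,0.001],"rotation":[0,0,0]}
    - {"slide":[0,0,0],"rotation":[0,0,0]}

```text
time: 15.87
eef_pos: [0.5, 0.0557, 0.1315]
eef_rot: [-0.0, 0.843, 0.538, -0.0]
contact_force: [-0.3, 0.1, -1.9]
finger_gap: 0.0273
grasp_force: 60.0
```

Request:
move_arm:
  motion:
    - {"slide":[0,0,0.001],"rotation":[0,0,0]}
    - {"slide":[0,0,0.001],"rotation":[0,0,0]}
    - {"slide":[0,0,0.001],"rotation":[0,0,0]}
    - {"slide":[0,0,0.001],"rotation":[0,0,0]}
    - {"slide":[0,0,0.001],"rotation":[0,0,0]}
    - {"slide":[0,0,0],"rotation":[0,0,0]}

```text
time: 16.37
eef_pos: [0.4999, 0.0557, 0.1264]
eef_rot: [-0.0, 0.843, 0.538, -0.0]
contact_force: [-0.2, 0.6, -2.7]
finger_gap: 0.0274
grasp_force: 60.0
```

Request:
move_arm:
  motion:
    - {"slide":[0,0,0.001],"rotation":[0,0,0]}
    - {"slide":[0,0,0.001],"rotation":[0,0,0]}
    - {"slide":[0,0,0.001],"rotation":[0,0,0]}
    - {"slide":[0,0,0.001],"rotation":[0,0,0]}
    - {"slide":[0,0,0.001],"rotation":[0,0,0]}
    - {"slide":[0,0,0],"rotation":[0,0,0]}

```text
time: 16.87
eef_pos: [0.5001, 0.0557, 0.1218]
eef_rot: [0.0, 0.843, 0.538, 0.0]
contact_force: [0.3, -0.8, 2.4]
finger_gap: 0.0273
grasp_force: 60.0
```

Request:
move_arm:
  motion:
    - {"slide":[0,0,0.001],"rotation":[0,0,0]}
    - {"slide":[0,0,0.001],"rotation":[0,0,0]}
    - {"slide":[0,0,0.001],"rotation":[0,0,0]}
    - {"slide":[0,0,0.001],"rotation":[0,0,0]}
    - {"slide":[0,0,0.001],"rotation":[0,0,0]}
    - {"slide":[0,0,0.001],"rotation":[0,0,0]}
    - {"slide":[0,0,0],"rotation":[0,0,0]}

```text
time: 17.45
eef_pos: [0.5002, 0.0557, 0.1158]
eef_rot: [0.0, 0.843, 0.538, 0.0]
contact_force: [-0.4, -0.2, 3.0]
finger_gap: 0.0273
grasp_force: 60.0
```

Request:
move_arm:
  motion:
    - {"slide":[0,0,0.001],"rotation":[0,0,0]}
    - {"slide":[0,0,0.001],"rotation":[0,0,0]}
    - {"slide":[0,0,0.001],"rotation":[0,0,0]}
    - {"slide":[0,0,0.001],"rotation":[0,0,0]}
    - {"slide":[0,0,0.001],"rotation":[0,0,0]}
    - {"slide":[0,0,0.001],"rotation":[0,0,0]}
    - {"slide":[0,0,0.001],"rotation":[0,0,0]}
    - {"slide":[0,0,0.001],"rotation":[0,0,0]}
    - {"slide":[0,0,0],"rotation":[0,0,0]}

```text
time: 18.2
eef_pos: [0.5002, 0.0557, 0.1078]
eef_rot: [0.0, 0.843, 0.538, 0.0]
contact_force: [-1.2, 0.6, 5.3]
finger_gap: 0.0274
grasp_force: 60.0
```

Request:
move_arm:
  motion:
    - {"slide":[0,0,0.0005],"rotation":[0,0,0]}
    - {"slide":[0,0,0.0005],"rotation":[0,0,0]}
    - {"slide":[0,0,0.0005],"rotation":[0,0,0]}
    - {"slide":[0,0,0.0005],"rotation":[0,0,0]}
    - {"slide":[0,0,0],"rotation":[0,0,0]}

```text
time: 18.62
eef_pos: [0.5002, 0.0557, 0.1059]
eef_rot: [0.0, 0.843, 0.538, 0.0]
contact_force: [-1.5, -0.5, 5.8]
finger_gap: 0.0276
grasp_force: 60.0
```

Request:
move_arm:
  motion:
    - {"slide":[0,0,0.0005],"rotation":[0,0,0]}
    - {"slide":[0,0,0.0005],"rotation":[0,0,0]}
    - {"slide":[0,0,0.0005],"rotation":[0,0,0]}
    - {"slide":[0,0,0.0005],"rotation":[0,0,0]}
    - {"slide":[0,0,0],"rotation":[0,0,0]}

```text
time: 19.03
eef_pos: [0.5001, 0.0557, 0.1039]
eef_rot: [0.0, 0.843, 0.538, 0.0]
contact_force: [-1.7, -0.9, 7.9]
finger_gap: 0.0274
grasp_force: 60.0
```

Request:
move_arm:
  motion:
    - {"slide":[0,0,0.0005],"rotation":[0,0,0]}
    - {"slide":[0,0,0.0005],"rotation":[0,0,0]}
    - {"slide":[0,0,0],"rotation":[0,0,0]}

```text
time: 19.28
eef_pos: [0.5002, 0.0557, 0.1029]
eef_rot: [0.0, 0.843, 0.538, 0.0]
contact_force: [-0.7, 0.1, 6.3]
finger_gap: 0.0272
grasp_force: 60.0
```

Request:
move_arm:
  motion:
    - {"slide":[0,0,0.0005],"rotation":[0,0,0]}
    - {"slide":[0,0,0.0004],"rotation":[0,0,0]}
    - {"slide":[0,0,0],"rotation":[0,0,0]}

```text
time: 19.53
eef_pos: [0.5002, 0.0557, 0.1022]
eef_rot: [0.0, 0.843, 0.538, 0.0]
contact_force: [-1.3, 0.1, 8.6]
finger_gap: 0.0276
grasp_force: 60.0
```

Request:
move_arm:
  motion:
    - {"slide":[0,0,0.0003],"rotation":[0,0,0]}
    - {"slide":[0,0,0],"rotation":[0,0,0]}

```text
time: 19.7
eef_pos: [0.5002, 0.0557, 0.102]
eef_rot: [0.0, 0.843, 0.538, 0.0]
contact_force: [-2.5, -0.1, 11.4]
finger_gap: 0.0272
grasp_force: 60.0
```

Force is climbing. I'll go on in fine steps to about 20 N.

Request:
move_arm:
  motion:
    - {"slide":[0,0,0.0003],"rotation":[0,0,0]}
    - {"slide":[0,0,0],"rotation":[0,0,0]}

```text
time: 19.87
eef_pos: [0.5002, 0.0557, 0.1019]
eef_rot: [0.0, 0.843, 0.538, 0.0]
contact_force: [-1.9, -0.9, 14.3]
finger_gap: 0.0274
grasp_force: 60.0
```

Request:
move_arm:
  motion:
    - {"slide":[0,0,0.0003],"rotation":[0,0,0]}
    - {"slide":[0,0,0],"rotation":[0,0,0]}

```text
time: 20.03
eef_pos: [0.5003, 0.0558, 0.1018]
eef_rot: [0.0, 0.843, 0.538, 0.0]
contact_force: [-2.9, -1.3, 17.1]
finger_gap: 0.0273
grasp_force: 60.0
```

Request:
move_arm:
  motion:
    - {"slide":[0,0,0.0003],"rotation":[0,0,0]}
    - {"slide":[0,0,0],"rotation":[0,0,0]}

```text
time: 20.2
eef_pos: [0.5003, 0.0558, 0.1016]
eef_rot: [0.0, 0.843, 0.538, 0.0]
contact_force: [-3.7, -1.0, 19.4]
finger_gap: 0.0273
grasp_force: 60.0
```

Request:
move_arm:
  motion:
    - {"slide":[0,0,0.0002],"rotation":[0,0,0]}
    - {"slide":[0,0,0],"rotation":[0,0,0]}

```text
time: 20.37
eef_pos: [0.5003, 0.0558, 0.1016]
eef_rot: [0.0, 0.843, 0.538, 0.001]
contact_force: [-3.2, -0.5, 21.5]
finger_gap: 0.0272
grasp_force: 60.0
```

Firmly home at about 23 N net of the tool's weight. I'll withdraw the driver.

Request:
move_arm:
  motion:
    - {"slide":[0,0,-0.001],"rotation":[0,0,0]}
    - {"slide":[0,0,-0.002],"rotation":[0,0,0]}
    - {"slide":[0,0,-0.004],"rotation":[0,0,0]}
    - {"slide":[0,0,-0.006],"rotation":[0,0,0]}
    - {"slide":[0,0,-0.01],"rotation":[0,0,0]}
    - {"slide":[0,0,-0.014],"rotation":[0,0,0]}
    - {"slide":[0,0,-0.014],"rotation":[0,0,0]}
    - {"slide":[0,0,-0.012],"rotation":[0,0,0]}
    - {"slide":[0,0,-0.007],"rotation":[0,0,0]}
    - {"slide":[0,0,0],"rotation":[0,0,0]}
    - {"slide":[0,0,0],"rotation":[0,0,0]}

```text
time: 21.28
eef_pos: [0.5001, 0.0556, 0.1707]
eef_rot: [0.0, 0.843, 0.538, 0.0]
contact_force: [0.1, 1.1, -2.0]
finger_gap: 0.0271
grasp_force: 60.0
```

```bash
python3 - <<'E'
from h import *
e=shot("scene");c=e["color"][150:290,280:380,::-1]
cv2.imwrite("pics/g5.png",cv2.resize(c,None,fx=4,fy=4,interpolation=cv2.INTER_CUBIC))
p=get_state()["eef_pos"];print(p)
dx=np.array([.506,.3093])-p[:2];a=np.radians(65.1);print(dx@[np.cos(a),np.sin(a)],dx@[np.sin(a),-np.cos(a)])
E
```

```text
[0.49976402 0.05557421 0.17014947]
0.2327660322292447 -0.10117134214349383
```

View pics/g5.png

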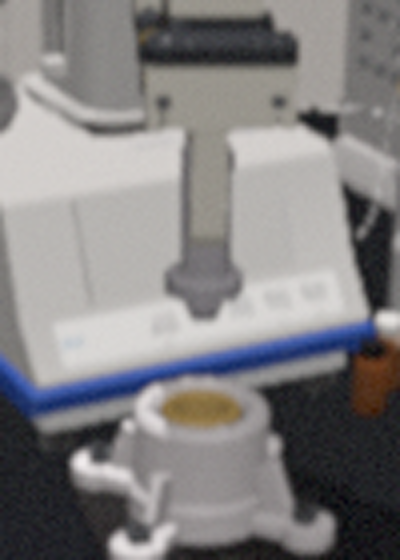

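The bush rim at (203,408) is flush with the housing's top face, and the driver is still upright in the fingers. I'll take it back to the stand.

Request:
move_arm:
  motion:
    - {"slide":[0.012,-0.005,0],"rotation":[0,0,0]}
    - {"slide":[0.025,-0.011,0],"rotation":[0,0,0]}
    - {"slide":[0.028,-0.012,0],"rotation":[0,0,0]}
    - {"slide":[0.03,-0.013,0],"rotation":[0,0,0]}
    - {"slide":[0.03,-0.013,0],"rotation":[0,0,0]}
    - {"slide":[0.03,-0.013,0],"rotation":[0,0,0]}
    - {"slide":[0.028,-0.012,0],"rotation":[0,0,0]}
    - {"slide":[0.025,-0.011,0],"rotation":[0,0,0]}
    - {"slide":[0.018,-0.008,0],"rotation":[0,0,0]}
    - {"slide":[0.006,-0.0032,0],"rotation":[0,0,0]}
    - {"slide":[0.0008,0,0],"rotation":[0,0,0]}
    - {"slide":[0,0,0],"rotation":[0,0,0]}

```text
time: 22.33
eef_pos: [0.5056, 0.3084, 0.1695]
eef_rot: [0.0, 0.843, 0.538, -0.001]
contact_force: [0.3, 0.2, -1.8]
finger_gap: 0.0273
grasp_force: 60.0
```

Request:
move_arm:
  motion:
    - {"slide":[0,0,0.01],"rotation":[0,0,0]}
    - {"slide":[0,0,0.016],"rotation":[0,0,0]}
    - {"slide":[0,0,0.018],"rotation":[0,0,0]}
    - {"slide":[0,0,0.016],"rotation":[0,0,0]}
    - {"slide":[0,0,0.014],"rotation":[0,0,0]}
    - {"slide":[0,0,0.01],"rotation":[0,0,0]}
    - {"slide":[0,0,0.006],"rotation":[0,0,0]}
    - {"slide":[0,0,0.004],"rotation":[0,0,0]}
    - {"slide":[0,0,0],"rotation":[0,0,0]}
    - {"slide":[0,0,0],"rotation":[0,0,0]}

```text
time: 23.17
eef_pos: [0.5062, 0.3094, 0.0766]
eef_rot: [0.0, 0.843, 0.538, 0.0]
contact_force: [0.0, 0.4, -2.2]
finger_gap: 0.0271
grasp_force: 60.0
```

Request:
move_arm:
  motion:
    - {"slide":[0,0,0.004],"rotation":[0,0,0]}
    - {"slide":[0,0,0.004],"rotation":[0,0,0]}
    - {"slide":[0,0,0.003],"rotation":[0,0,0]}
    - {"slide":[0,0,0.002],"rotation":[0,0,0]}
    - {"slide":[0,0,0.002],"rotation":[0,0,0]}
    - {"slide":[0,0,0.001],"rotation":[0,0,0]}
    - {"slide":[0,0,0.001],"rotation":[0,0,0]}
    - {"slide":[0,0,0],"rotation":[0,0,0]}

```text
time: 23.83
eef_pos: [0.5059, 0.3095, 0.0591]
eef_rot: [-0.0, 0.843, 0.538, -0.0]
contact_force: [-1.0, 0.0, -1.8]
finger_gap: 0.0274
grasp_force: 60.0
```

Request:
move_arm:
  motion:
    - {"slide":[0,0,0.0005],"rotation":[0,0,0]}
    - {"slide":[0,0,0.0005],"rotation":[0,0,0]}
    - {"slide":[0,0,0],"rotation":[0,0,0]}

```text
time: 24.08
eef_pos: [0.506, 0.3095, 0.0585]
eef_rot: [0.0, 0.843, 0.538, 0.0]
contact_force: [0.2, 0.4, 0.4]
finger_gap: 0.0272
grasp_force: 60.0
```

It's seated, so I'll release and rise.

Request:
move_arm:
  motion:
    - {"slide":[0,0,0],"rotation":[0,0,0]}
    - {"slide":[0,0,0],"rotation":[0,0,0]}
    - {"slide":[0,0,0],"rotation":[0,0,0]}
    - {"slide":[0,0,0],"rotation":[0,0,0]}
    - {"slide":[0,0,0],"rotation":[0,0,0]}
    - {"slide":[0,0,0],"rotation":[0,0,0]}
    - {"slide":[0,0,0],"rotation":[0,0,0]}
    - {"slide":[0,0,0],"rotation":[0,0,0]}
    - {"slide":[0,0,0],"rotation":[0,0,0]}
    - {"slide":[0,0,0],"rotation":[0,0,0]}
  grip: 1

```text
time: 24.92
eef_pos: [0.506, 0.3095, 0.0583]
eef_rot: [-0.0, 0.843, 0.538, -0.0]
contact_force: [0.2, 0.2, -0.3]
finger_gap: 0.089
grasp_force: 0.0
```

Request:
move_arm:
  motion:
    - {"slide":[0,0,-0.008],"rotation":[0,0,0]}
    - {"slide":[0,0,-0.018],"rotation":[0,0,0]}
    - {"slide":[0,0,-0.025],"rotation":[0,0,0]}
    - {"slide":[0,0,-0.03],"rotation":[0,0,0]}
    - {"slide":[0,0,-0.03],"rotation":[0,0,0]}
    - {"slide":[0,0,-0.025],"rotation":[0,0,0]}
    - {"slide":[0,0,-0.01],"rotation":[0,0,0]}
    - {"slide":[0,0,0],"rotation":[0,0,0]}
    - {"slide":[0,0,0],"rotation":[0,0,0]}

```text
time: 25.67
eef_pos: [0.5059, 0.3092, 0.2043]
eef_rot: [0.0, 0.843, 0.538, 0.0]
contact_force: [-0.0, -1.0, 0.1]
finger_gap: 0.093
grasp_force: 0.0
```

```bash
python3 - <<'E'
from h import *
e=shot("scene");cv2.imwrite("pics/g6.png",cv2.resize(e["color"][200:380,130:430,::-1],None,fx=2.6,fy=2.6,interpolation=cv2.INTER_CUBIC))
E
```

```text
(no output)
```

View pics/g6.png

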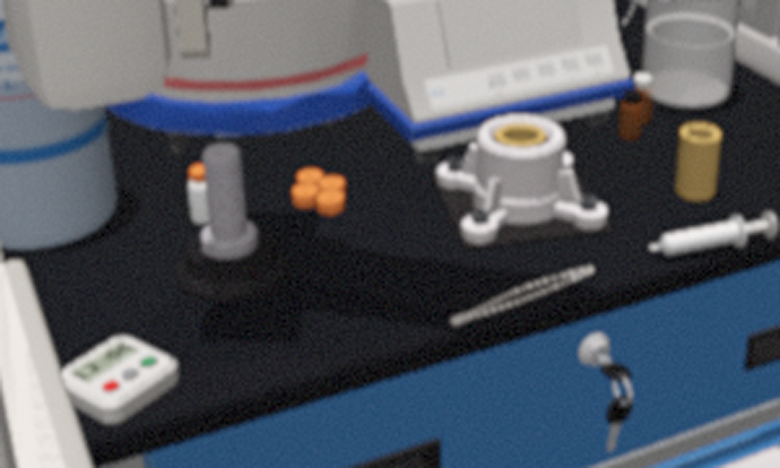

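The driver stands upright in its stand at (228,245), the bush is flush in the housing at (522,133), and everything else is undisturbed. I'll hand it in.

```bash
python3 -c "
from workcell import ticket
print(ticket.job_done())"
```

```text
the job is handed in; nothing more can be done
None
```

The wide bush is pressed home on the shoulder with its rim flush (pressing stopped at about 23 N), the driver is upright in its stand, no bystander was touched, and the job was handed in at about 26 s; no verdict came back.

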